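# Turn the row of enamel jars round for a left-handed enameller

## Task

Move the four jars of enamel colour from the grey store rack to the empty light wood bench rack, one jar in each cell, in the reverse order from left to right as the robot sees them: the jar that started at the left end of its row goes to the right end of the bench rack, and so on. They are glass, so set each one down gently and upright on the floor of its cell, without dropping it or tipping it over.

Things in the scene. Friction and masses are not known exactly. Their poses are not given: they have to be found in the camera images.
- jar_red: closed glass jar with red contents and a red lid, a plain upright cylinder 44 mm across and 56 mm tall (lid: the top 16 mm), about 0.12 kg; origin at the centre of its underside, z up; it has no front
- jar_yellow: closed glass jar with yellow contents and a yellow lid, a plain upright cylinder 44 mm across and 56 mm tall (lid: the top 16 mm), about 0.12 kg; origin at the centre of its underside, z up; it has no front
- jar_blue: closed glass jar with blue contents and a blue lid, a plain upright cylinder 44 mm across and 56 mm tall (lid: the top 16 mm), about 0.12 kg; origin at the centre of its underside, z up; it has no front
- jar_green: closed glass jar with green contents and a green lid, a plain upright cylinder 44 mm across and 56 mm tall (lid: the top 16 mm), about 0.12 kg; origin at the centre of its underside, z up; it has no front
- tile_red: red enamel sample on a copper plate, 26 x 42 x 4 mm, lying fixed on the ledge of the grey store rack, directly behind (+x of the rack) the cell in which the red jar starts; it stays there and so marks that jar's old place. Origin at the centre of its underside, axes as the store rack's; the cell's centre lies 54 mm from it towards rack -x
- tile_yellow: yellow enamel sample on a copper plate, 26 x 42 x 4 mm, lying fixed on the ledge of the grey store rack, directly behind (+x of the rack) the cell in which the yellow jar starts; it stays there and so marks that jar's old place. Origin at the centre of its underside, axes as the store rack's; the cell's centre lies 54 mm from it towards rack -x
- tile_blue: blue enamel sample on a copper plate, 26 x 42 x 4 mm, lying fixed on the ledge of the grey store rack, directly behind (+x of the rack) the cell in which the blue jar starts; it stays there and so marks that jar's old place. Origin at the centre of its underside, axes as the store rack's; the cell's centre lies 54 mm from it towards rack -x
- tile_green: green enamel sample on a copper plate, 26 x 42 x 4 mm, lying fixed on the ledge of the grey store rack, directly behind (+x of the rack) the cell in which the green jar starts; it stays there and so marks that jar's old place. Origin at the centre of its underside, axes as the store rack's; the cell's centre lies 54 mm from it towards rack -x
- store_rack: grey rack, dark steel ledge; one jar starts in each cell. Fixed; four open square cells in a row along its y, centres at x=0, y=+105 (robot's left end), +35, -35, -105 mm; cell 62x62 mm inside, floor 6 mm, wall tops 18 mm above the table, walls 8 mm. Origin under the row's middle at table height, x away from the robot, z up. Far (+x) side: ledge 30 mm deep, 12 mm high, with the samples
- bench_rack: empty light wood rack, same shape. Fixed; four open square cells in a row along its y, centres at x=0, y=+105 (robot's left end), +35, -35, -105 mm; cell 62x62 mm inside, floor 6 mm, wall tops 18 mm above the table, walls 8 mm. Origin under the row's middle at table height, x away from the robot, z up. Far (+x) side: ledge 30 mm deep, 12 mm high, a loose burnisher on it

How it is judged:
At the end, for the whole second after the job is handed in: Each jar stands upright (within 7 degrees) and at rest on the floor of the bench-rack cell that mirrors its old one: from store cell y to bench cell -y (as marked by its colour sample), its underside within 14 mm of the cell's centre along each rack axis and within 4 mm of the floor's height (((y of tile_red in the frame of store_rack between 0.085 and 0.125 m and y of jar_red in the frame of bench_rack between -0.119 and -0.091 m) or (y of tile_red in the frame of store_rack between 0.015 and 0.055 m and y of jar_red in the frame of bench_rack between -0.049 and -0.021 m) or (y of tile_red in the frame of store_rack between -0.055 and -0.015 m and y of jar_red in the frame of bench_rack between 0.021 and 0.049 m) or (y of tile_red in the frame of store_rack between -0.125 and -0.085 m and y of jar_red in the frame of bench_rack between 0.091 and 0.119 m)) and x of jar_red in the frame of bench_rack between -0.014 and 0.014 m and z of jar_red in the frame of bench_rack between 0.002 and 0.01 m and angle between each of jar_red, jar_yellow, jar_blue, jar_green's own z axis and vertical below 0.12 rad and linear speed of each of jar_red, jar_yellow, jar_blue, jar_green below 0.02 m/s and angular speed of each of jar_red, jar_yellow, jar_blue, jar_green below 0.3 rad/s and ((y of tile_yellow in the frame of store_rack between 0.085 and 0.125 m and y of jar_yellow in the frame of bench_rack between -0.119 and -0.091 m) or (y of tile_yellow in the frame of store_rack between 0.015 and 0.055 m and y of jar_yellow in the frame of bench_rack between -0.049 and -0.021 m) or (y of tile_yellow in the frame of store_rack between -0.055 and -0.015 m and y of jar_yellow in the frame of bench_rack between 0.021 and 0.049 m) or (y of tile_yellow in the frame of store_rack between -0.125 and -0.085 m and y of jar_yellow in the frame of bench_rack between 0.091 and 0.119 m)) and x of jar_yellow in the frame of bench_rack between -0.014 and 0.014 m and z of jar_yellow in the frame of bench_rack between 0.002 and 0.01 m and ((y of tile_blue in the frame of store_rack between 0.085 and 0.125 m and y of jar_blue in the frame of bench_rack between -0.119 and -0.091 m) or (y of tile_blue in the frame of store_rack between 0.015 and 0.055 m and y of jar_blue in the frame of bench_rack between -0.049 and -0.021 m) or (y of tile_blue in the frame of store_rack between -0.055 and -0.015 m and y of jar_blue in the frame of bench_rack between 0.021 and 0.049 m) or (y of tile_blue in the frame of store_rack between -0.125 and -0.085 m and y of jar_blue in the frame of bench_rack between 0.091 and 0.119 m)) and x of jar_blue in the frame of bench_rack between -0.014 and 0.014 m and z of jar_blue in the frame of bench_rack between 0.002 and 0.01 m and ((y of tile_green in the frame of store_rack between 0.085 and 0.125 m and y of jar_green in the frame of bench_rack between -0.119 and -0.091 m) or (y of tile_green in the frame of store_rack between 0.015 and 0.055 m and y of jar_green in the frame of bench_rack between -0.049 and -0.021 m) or (y of tile_green in the frame of store_rack between -0.055 and -0.015 m and y of jar_green in the frame of bench_rack between 0.021 and 0.049 m) or (y of tile_green in the frame of store_rack between -0.125 and -0.085 m and y of jar_green in the frame of bench_rack between 0.091 and 0.119 m)) and x of jar_green in the frame of bench_rack between -0.014 and 0.014 m and z of jar_green in the frame of bench_rack between 0.002 and 0.01 m); the robot touches nothing.
It fails at once if a jar is tipped over (more than 40 degrees) (angle between any of jar_red, jar_yellow, jar_blue, jar_green's own z axis and vertical above 0.7 rad).
It fails at once if a jar is dropped (out of the fingers and moving faster than 0.7 m/s, a fall of some 25 mm) ((contact force between jar_red and the fingers below 0.01 N and linear speed of jar_red above 0.7 m/s) or (contact force between jar_yellow and the fingers below 0.01 N and linear speed of jar_yellow above 0.7 m/s) or (contact force between jar_blue and the fingers below 0.01 N and linear speed of jar_blue above 0.7 m/s) or (contact force between jar_green and the fingers below 0.01 N and linear speed of jar_green above 0.7 m/s)).
It also fails if it takes over 88 s, if anything falls off the work surface, if the arm or the gripper's body presses on something with over 40 N, if the wrist force passes 120 N, or if a joint passes its speed limit or range.

## Robot

A 7-joint arm with a two-finger parallel gripper is mounted at the origin on the work surface. World frame = base frame: x ahead of the robot, y to its left, z up, the work surface at z = 0. Lengths are in m, angles in rad, forces in N, time in s.
With the tool pointing down it reaches from about 0.425 to 0.925 m from the base axis. Payload 6.8 kg.
Tool frame: the origin (TCP) lies midway between the tips of the shut fingers; the grasp point (between the pads) lies 19 mm behind it; z points along the fingers, y is the direction in which the jaws open and shut (so a half turn about z gives the same grasp; the last joint's range is limited). The gripper opens to 85 mm and grips with 20 to 120 N. Pads are 22 mm wide; open, the fingers measure 114 mm over their backs; the gripper's body (76 mm by 85 mm) begins 54 mm behind the grasp point. The pads swing forward as they close: fully open they stand 13 mm farther back than shut.
Start: joints at [-1.282, 0.477, 0.022, 1.555, -0.011, 1.109, -0.083], TCP at [0.261, 0.623, 0.231] pointing down, gripper open.
Joint ranges: [-2.96, 2.96], [-0.34, 2.1], [-1.41, 1.46], [0.24, 2.44], [-1.37, 4.51], [0.17, 1.92], [-2.96, 2.96]. Speed limits (rad/s): [2.39, 2.39, 3.14, 3.14, 3.14, 3.14, 3.14].

## Interface

Orientations are given as a unit quaternion [w, x, y, z].
In Python, from station import bot gives the robot as it stands.
- The arm moves only by the shell command python3 -m jog 'ROWS' [FORCE]. ROWS is JSON, a list of rows, each a list of 3 entries, a list of its own where there are three numbers: the shift along the tool's x, y, z in mm, then the turn, a rotation vector about the tool's x, y, z in degrees, then the closure, from -1 (fully open) to 1 (shut). A call has 1 to 12 rows; each row shifts and turns the commanded pose from where the row before left it, along the tool's axes as they then stand; what a row does not reach is not made up. A row lasts 1/8 s, in which the tool goes at most 62.5 mm and 10.7 degrees, less where a joint would pass 70% of its speed; a pose out of reach is approached as far as the arm can. A call is refused whole if a number of a shift passes 62.5 or a number of a turn 10.7, either way. A call with a gripper value outside its range is refused whole. The fingers move at their own pace and stop on an object; FORCE is the grip in N (left out, the last holds). Time passes only in rows, so rows that do not move let the fingers close. It gives the time, the measured TCP pose, the force and the opening at its end, in the units of the state.
- bot.get_obs(): the state, without advancing time (a new reading comes with each control period).
- bot.read_camera(name): name is "side" or "top"; returns (picture, depth): 384x512x3 uint8, red, green, blue; 384x512 float32, m along the optical axis (not along the pixel's ray), 0 where there is no reading.
- bot.camera_info(name): a dict with "fx", "fy", "cx", "cy" (pixels), "world_from_camera" (4x4, takes a point from camera to world coordinates). Camera axes: x right, y up, looking along -z (the intrinsics and any distortion apply to the point x, -y, -z); pixel columns grow to the right and rows downward; lengths in m; the calibration is good to about 2 mm. A picture is of the moment at which its call begins. camera_info takes no time and is no camera call.
- bot.hand_in(): hands the job in, once; it reports no verdict.
Trained networks look in the newest picture that a camera, given by its name, has taken for a name from the list of things; names that differ only in an ending like _2 or _b are one class to them, and where a whole thing is asked for, a point or a joint stands for the part that bears it (a point fixed in the world has none). Each returns a list of dicts, best first, with "score" (0 to 1); they miss things now and then, are a little off and sometimes report something else, mostly with a low value. They report only what shows in the picture. A call takes as long as a camera call.
- bot.find_in(camera, thing): "xy" ([column, row] as shares, 0 to 1, of the picture: columns of its width, rows of its height, amid what is visible of it).
- bot.cut_out(camera, thing): "pixels" (384x512 bool, what is visible of it) and "xy" ([column, row] as shares, 0 to 1, of the picture: columns of its width, rows of its height, amid what is visible of it).
- bot.landmark_of(camera, thing): "xy" ([column, row] as shares, 0 to 1, of the picture: columns of its width, rows of its height: a listed point, or the origin of a listed thing).
The state is a dict: "t": time; "q": joint angles; "joint_vel": joint speeds; "joint_torque": joint torques, N m; "eef_pos": TCP position; "tool_rot": TCP orientation; "contact_force": force on the tool from outside, world axes, zero at the start; "torque": the same for the moment, N m; "gripper_width": opening from 0.0 (shut) to 1.0 (fully open).
Only numpy, scipy, OpenCV 4.12 (cv2) and the standard library are available. Lean on these libraries where they do the work, as an engineer would, in place of code of your own. Each camera call takes 0.05 s, during which the arm holds its last target.

## Working session

There is one attempt and no reset: what is moved stays moved. The work goes in short steps, Python scripts to look and compute and a shell command to move; the robot and the scene stay as the last step left them, time stands still between calls to the robot, and variables do not carry over. Pictures are saved under pics/ and viewed, and the job is handed in when it is done.

```bash
mkdir -p pics; ls
python3 - <<'E'
from station import bot
import cv2,numpy as np
o=bot.get_obs();print(o['t'],o['eef_pos'],o['tool_rot'],o['gripper_width'])
for n in ['side','top']:
    p,d=bot.read_camera(n);cv2.imwrite(f'pics/{n}0.png',p[:,:,::-1]);i=bot.camera_info(n);print(n,i)
E
```

```text
pics
0.0 [0.26064498 0.62198783 0.23029869] [-1.14306634e-04  1.97076202e-01  9.80387725e-01 -9.30337973e-04] 1.0001551352513518
side {'fx': 387.93918583513494, 'fy': 387.93918583513494, 'cx': 259.17046478147995, 'cy': 190.18552502557668, 'world_from_camera': array([[ 0.91064194,  0.27863027, -0.30511708,  0.36588954],
       [-0.41294804,  0.6393017 , -0.64866575, -0.46108636],
       [ 0.01432396,  0.71669973,  0.69723477,  0.51891518],
       [ 0.        ,  0.        ,  0.        ,  1.        ]])}
top {'fx': 454.39702195581003, 'fy': 454.39702195581003, 'cx': 257.2002995598837, 'cy': 191.24010458360078, 'world_from_camera': array([[ 0.0245307 ,  0.99296955, -0.11580031,  0.48498619],
       [-0.99958323,  0.02259933, -0.01796222, -0.02226502],
       [-0.01521893,  0.11619267,  0.99311009,  0.86689706],
       [ 0.        ,  0.        ,  0.        ,  1.        ]])}
```

View pics/side0.png

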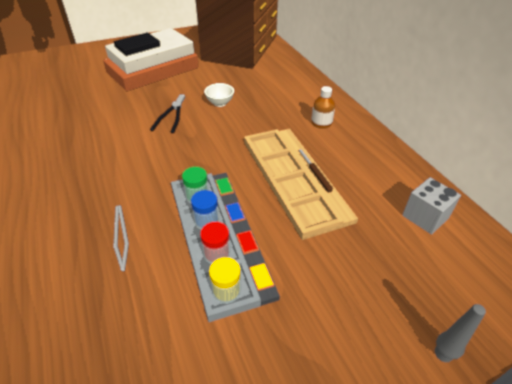

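View pics/top0.png

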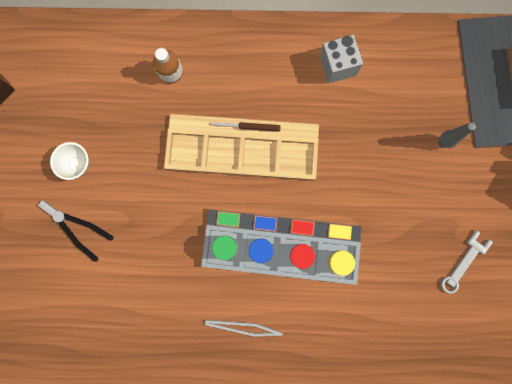

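Both views show green, blue, red, yellow from +y to -y (top: columns 225, 261, 303, 343, rows about 250). The bench rack is at about (242,147). Next I measure them.

```bash
cat > h.py <<'E'
from station import bot
import numpy as np,cv2
def cloud(cam):
    p,d=bot.read_camera(cam);i=bot.camera_info(cam)
    v,u=np.mgrid[:384,:512]
    X=np.stack([(u-i['cx'])/i['fx']*d,-(v-i['cy'])/i['fy']*d,-d],-1)
    W=X@i['world_from_camera'][:3,:3].T+i['world_from_camera'][:3,3]
    W[d==0]=np.nan
    return p,W
def jar(cam,n,W):
    r=bot.cut_out(cam,n)
    if not r: return None
    m=r[0]['pixels'];return r[0]['score'],m,W[m&np.isfinite(W[...,0])]
E
python3 - <<'E'
from h import *
np.set_printoptions(precision=4,suppress=True)
for cam in ['top','side']:
    p,W=cloud(cam); T={}
    t=np.nanmedian(W[100:300,150:350,2]);print(cam,'table med',t)
    for c in ['green','blue','red','yellow']:
        s,m,P=jar(cam,'jar_'+c,W); zt=np.percentile(P[:,2],90)
        Q=P[P[:,2]>zt-.005]
        (x,y),r=cv2.minEnclosingCircle(Q[:,:2].astype(np.float32))
        r1=jar(cam,'tile_'+c,W); 
        print(c,s,m.sum(),'ztop',zt,'med',np.median(Q,0),'circ',x,y,r,'tile',r1 and (r1[0],np.median(r1[2],0)))
    for n in ['store_rack','bench_rack']:
        s,m,P=jar(cam,n,W)
        Q=P[(P[:,2]>.004)&(P[:,2]<.024)]
        print(n,s,len(P),len(Q),cv2.minAreaRect(Q[:,:2].astype(np.float32)*1000), np.percentile(P[:,2],[5,50,95]))
        H=P[(P[:,2]>.0145)&(P[:,2]<.024)]
        print('  hi',cv2.minAreaRect(H[:,:2].astype(np.float32)*1000))
E
```

```text
top table med 0.0021864227730080676
green 0.94 483 ztop 0.06417137176809974 med [0.4775 0.0472 0.0626] circ 0.47782450914382935 0.04735055938363075 0.021296411752700806 tile (0.61, array([0.5301, 0.0467, 0.0163]))
blue 0.62 446 ztop 0.06416566625236808 med [ 0.4736 -0.0168  0.0626] circ 0.4729304909706116 -0.01606922410428524 0.021566368639469147 tile (0.78, array([ 0.5243, -0.0212,  0.0162]))
red 0.83 520 ztop 0.06411840603942065 med [ 0.4662 -0.0892  0.0624] circ 0.4662875831127167 -0.08981835842132568 0.021559519693255424 tile (0.79, array([ 0.5185, -0.092 ,  0.0164]))
yellow 0.93 569 ztop 0.0642385753421578 med [ 0.4562 -0.159   0.0627] circ 0.45604607462882996 -0.1596946269273758 0.02198445424437523 tile (0.85, array([ 0.5117, -0.1627,  0.0162]))
store_rack 0.68 5811 5568 ((482.6134033203125, -53.92842102050781), (290.5443115234375, 108.12177276611328), 84.94085693359375) [0.0045 0.0121 0.0201]
  hi ((482.1404113769531, -55.06678771972656), (288.4726867675781, 107.6948471069336), 84.78244018554688)
bench_rack 0.79 7991 7796 ((670.5353393554688, 24.506088256835938), (288.40606689
[... 752 characters left out ...]
3]))
yellow 0.9 1249 ztop 0.06239839608467855 med [ 0.4554 -0.1627  0.0616] circ 0.45559751987457275 -0.16068243980407715 0.0223709587007761 tile (0.69, array([ 0.5113, -0.1655,  0.0153]))
store_rack 0.71 4538 4335 ((482.90032958984375, -55.98661804199219), (289.93505859375, 108.38780975341797), 84.87983703613281) [0.0043 0.0119 0.0184]
  hi ((478.6370544433594, -55.531890869140625), (289.8615417480469, 99.88739776611328), 84.92865753173828)
bench_rack 0.73 5581 5334 ((670.5912475585938, 23.35821533203125), (290.96185302734375, 109.43614959716797), 87.06048583984375) [0.0041 0.0101 0.018 ]
  hi ((663.0247802734375, 23.737060546875), (290.84442138671875, 94.04319763183594), 86.91883087158203)
```

Sizes and heights agree with the spec: rack 288x108 mm, lid tops at 62 mm, and the row slopes consistently. Store yaw is about -5.1°, bench yaw about -2.9°. I'll grip with the jaws along rack x, at partial opening, so the fingers stay clear of neighbouring jars. First I turn the tool by 72.4°.

```bash
cat >> h.py <<'E'
from scipy.spatial.transform import Rotation as R
J=dict(green=(477.4,47.0),blue=(473.1,-17.0),red=(466.0,-90.0),yellow=(455.8,-160.2))
B=dict(green=(650.2,-80.1),blue=(653.7,-10.2),red=(657.2,59.8),yellow=(660.7,129.7))
def rel(xy,z=None,yaw=None):
    o=bot.get_obs();r=R.from_quat(np.roll(o['tool_rot'],-1)).as_matrix()
    t=np.array([xy[0],xy[1],o['eef_pos'][2]*1000 if z is None else z])
    print('t',round(o['t'],2),'pos',np.round(o['eef_pos']*1000,1),'yaw_y',round(np.degrees(np.arctan2(r[1,1],r[0,1])),2),'tilt',round(np.degrees(np.arccos(-r[2,2])),2),'shift',np.round(r.T@(t-o['eef_pos']*1000),1),'w',round(o['gripper_width'],3),'F',np.round(o['contact_force'],1))
E
python3 -m jog '[[[0,0,0],[0,0,10.4],-0.5],[[0,0,0],[0,0,10.4],-0.5],[[0,0,0],[0,0,10.4],-0.5],[[0,0,0],[0,0,10.4],-0.5],[[0,0,0],[0,0,10.4],-0.5],[[0,0,0],[0,0,10.4],-0.5],[[0,0,0],[0,0,10],-0.5],[[0,0,0],[0,0,0],-0.5]]' 40
python3 -c "
from h import *
rel(J['green'],130)"
```

```text
t: 2.2
eef_pos: [0.2607, 0.6226, 0.2312]
tool_rot: [0.0, 0.737, 0.675, 0.0]
contact_force: [-0.1, 0.1, 0.6]
gripper_width: 0.749
t 2.2 pos [260.7 622.6 231.2] yaw_y -5.03 tilt 0.02 shift [-554.4  266.4  101.4] w 0.749 F [-0.1  0.1  0.6]
```

```bash
python3 -m jog '[[[-46,22.2,6],[0,0,0],-0.5],[[-46,22.2,6],[0,0,0],-0.5],[[-46,22.2,6],[0,0,0],-0.5],[[-46,22.2,6],[0,0,0],-0.5],[[-46,22.2,6],[0,0,0],-0.5],[[-46,22.2,6],[0,0,0],-0.5],[[-46,22.2,6],[0,0,0],-0.5],[[-46,22.2,6],[0,0,0],-0.5],[[-46,22.2,6],[0,0,0],-0.5],[[-46,22.2,6],[0,0,0],-0.5],[[-46,22.2,6],[0,0,0],-0.5],[[-46,22.2,6],[0,0,0],-0.5]]'
python3 -c "
from h import *
rel(J['green'],30)"
```

```text
t: 3.7
eef_pos: [0.4775, 0.0475, 0.1595]
tool_rot: [0.0, 0.736, 0.676, 0.001]
contact_force: [1.5, 1.4, -0.2]
gripper_width: 0.753
t 3.7 pos [477.5  47.5 159.5] yaw_y -4.86 tilt 0.07 shift [ -0.6  -0.2 129.5] w 0.753 F [ 1.5  1.4 -0.2]
```

```bash
python3 -m jog '[[[-0.5,0,30],[0,0,0],-0.5],[[0,0,40],[0,0,0],-0.5],[[0,0,35],[0,0,0],-0.5],[[0,0,17],[0,0,0],-0.5],[[0,0,10],[0,0,0],-0.5],[[0,0,0],[0,0,0],-0.5],[[0,0,0],[0,0,0],0.2],[[0,0,0],[0,0,0],0.4],[[0,0,0],[0,0,0],0.4],[[0,0,0],[0,0,0],0.4]]' 40
python3 -c "
from h import *
rel(J['green'],30)
p,_=bot.read_camera('side');cv2.imwrite('pics/s1.png',p[:,:,::-1])"
```

```text
t: 4.95
eef_pos: [0.4775, 0.0487, 0.0284]
tool_rot: [0.0, 0.738, 0.675, 0.001]
contact_force: [-0.4, -0.4, 6.7]
gripper_width: 0.506
t 4.95 pos [477.5  48.7  28.4] yaw_y -5.12 tilt 0.12 shift [-1.7  0.  -1.6] w 0.506 F [-0.4 -0.4  6.7]
```

View pics/s1.png

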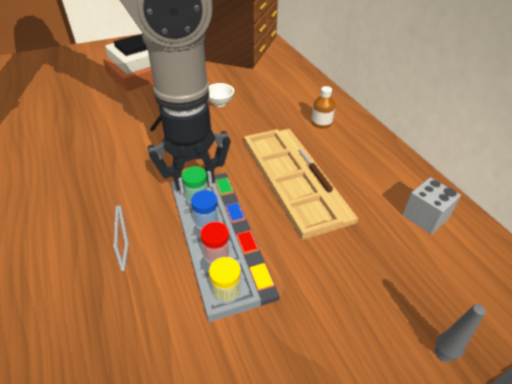

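The jar is held: the opening is 43 mm and only the green lid (195,176) is between the fingers. Lifting.

```bash
python3 -m jog '[[[0,0,-8],[0,0,0],0.6],[[0,0,-16],[0,0,0],0.6],[[0,0,-24],[0,0,0],0.6],[[0,0,-24],[0,0,0],0.6],[[0,0,-18],[0,0,-1.1],0.6],[[0,0,-8],[0,0,-1.1],0.6],[[0,0,0],[0,0,0],0.6]]'
python3 -c "
from h import *
rel(B['green'])"
```

```text
t: 5.88
eef_pos: [0.477, 0.0486, 0.126]
tool_rot: [0.0, 0.725, 0.689, 0.001]
contact_force: [0.6, -0.1, -1.4]
gripper_width: 0.505
t 5.88 pos [477.   48.6 126. ] yaw_y -2.92 tilt 0.08 shift [-1.197e+02  1.796e+02  1.000e-01] w 0.505 F [ 0.6 -0.1 -1.4]
```

```bash
python3 -m jog '[[[-7.4,11.2,0],[0,0,0],0.6],[[-14.8,22.4,0],[0,0,0],0.6],[[-14.8,22.4,0],[0,0,0],0.6],[[-14.8,22.4,0],[0,0,0],0.6],[[-14.8,22.4,0],[0,0,0],0.6],[[-14.8,22.4,0],[0,0,0],0.6],[[-14.8,22.4,0],[0,0,0],0.6],[[-14.8,22.4,0],[0,0,0],0.6],[[-7.4,11.2,0],[0,0,0],0.6],[[0,0,0],[0,0,0],0.6]]'
python3 -c "
from h import *
rel(B['green'],28.4)
p,W=cloud('top');s,m,P=jar('top','bench_rack',W);cv2.imwrite('pics/t2.png',p[:,:,::-1])
r=jar('side','jar_green',cloud('side')[1]);print(r and (r[0],np.median(r[2],0),np.percentile(r[2][:,2],[1,5,95])))
p,_=bot.read_camera('side');cv2.imwrite('pics/s2.png',p[:,:,::-1])"
```

```text
t: 7.12
eef_pos: [0.6497, -0.08, 0.1245]
tool_rot: [-0.0, 0.725, 0.688, -0.001]
contact_force: [-0.2, -0.2, -1.9]
gripper_width: 0.502
t 7.12 pos [649.7 -80.  124.5] yaw_y -3.01 tilt 0.07 shift [ 0.   0.6 96.1] w 0.502 F [-0.2 -0.2 -1.9]
(0.67, array([ 0.64249535, -0.09457933,  0.14306476]), array([0.10348308, 0.10639542, 0.15843892]))
```

View pics/s2.png

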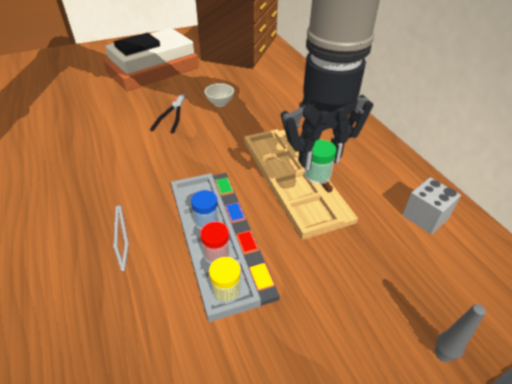

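Green hangs upright over the right-end cell (322,160), with its underside at about 103 mm as expected. Lowering.

```bash
python3 -m jog '[[[0.7,0.6,15],[0,0,0],0.6],[[0,0,25],[0,0,0],0.6],[[0,0,25],[0,0,0],0.6],[[0,0,15],[0,0,0],0.6],[[0,0,7],[0,0,0],0.6],[[0,0,4],[0,0,0],0.6],[[0,0,3],[0,0,0],0.6],[[0,0,1],[0,0,0],0.6],[[0,0,0],[0,0,0],0.6]]'
python3 -c "
from h import *
rel(B['green'],28.4)"
```

```text
t: 8.5
eef_pos: [0.6505, -0.0783, 0.0306]
tool_rot: [0.0, 0.725, 0.689, 0.0]
contact_force: [-0.7, -0.2, -1.8]
gripper_width: 0.502
t 8.5 pos [650.5 -78.3  30.6] yaw_y -2.94 tilt 0.03 shift [-1.8 -0.2  2.2] w 0.502 F [-0.7 -0.2 -1.8]
```

```bash
python3 -m jog '[[[-0.8,0,1],[0,0,0],0.6],[[0,0,1],[0,0,0],0.6],[[0,0,0],[0,0,0],0.6]]'
python3 -c "
from h import *
rel(B['green'],28.4)"
```

```text
t: 8.88
eef_pos: [0.6503, -0.0793, 0.0285]
tool_rot: [0.0, 0.725, 0.689, 0.0]
contact_force: [-1.7, -0.7, 2.4]
gripper_width: 0.504
t 8.88 pos [650.3 -79.3  28.5] yaw_y -2.94 tilt 0.01 shift [-0.8 -0.1  0.1] w 0.504 F [-1.7 -0.7  2.4]
```

The floor has taken the weight (Fz rose from -1.8 to +2.4). Release and rise.

```bash
python3 -m jog '[[[0,0,0],[0,0,0],-0.1],[[0,0,0],[0,0,0],-0.3],[[0,0,0],[0,0,0],-0.5],[[0,0,0],[0,0,0],-0.5],[[0,0,-10],[0,0,0],-0.5],[[0,0,-30],[0,0,0],-0.5],[[0,0,-45],[0,0,0],-0.5],[[0,0,-25],[0,0,1.1],-0.5],[[0,0,0],[0,0,1.1],-0.5]]'
python3 -c "
from h import *
p,W=cloud('top')
for c in ['green','blue']:
    r=jar('top','jar_'+c,W)
    if r: zt=np.percentile(r[2][:,2],90);Q=r[2][r[2][:,2]>zt-.005];print(c,r[0],zt,np.median(Q,0),cv2.minEnclosingCircle(Q[:,:2].astype(np.float32)*1000))
p,W=cloud('side')
for c in ['green','blue']:
    r=jar('side','jar_'+c,W)
    if r: zt=np.percentile(r[2][:,2],90);Q=r[2][r[2][:,2]>zt-.005];print(c,r[0],zt,np.median(Q,0))
rel(J['blue'])"
```

```text
t: 10.0
eef_pos: [0.6519, -0.0795, 0.1413]
tool_rot: [0.002, 0.738, 0.674, 0.002]
contact_force: [-0.2, 0.7, -0.9]
gripper_width: 0.748
green 0.62 0.062159882166352265 [ 0.64745937 -0.0831322   0.06154266]
blue 0.74 0.06211981134597839 [ 0.47341972 -0.0200562   0.06144457]
t 10.3 pos [649.5 -79.  137.1] yaw_y -5.12 tilt 0.12 shift [  46.  -181.2    0.4] w 0.748 F [ 0.4 -0.3 -0.1]
```

```bash
python3 -m jog '[[[4.6,-18.1,0],[0,0,0],-0.5],[[9.2,-36.2,0],[0,0,0],-0.5],[[9.2,-36.2,0],[0,0,0],-0.5],[[9.2,-36.2,0],[0,0,0],-0.5],[[9.2,-36.2,0],[0,0,0],-0.5],[[4.6,-18.1,10],[0,0,0],-0.5],[[0,0,20],[0,0,0],-0.5],[[0,0,10],[0,0,0],-0.5],[[0,0,0],[0,0,0],-0.5]]'
python3 -c "
from h import *
rel(J['blue'],28.4)"
```

```text
t: 11.42
eef_pos: [0.4737, -0.0174, 0.0976]
tool_rot: [-0.0, 0.738, 0.675, -0.001]
contact_force: [-0.2, 0.5, -0.5]
gripper_width: 0.75
t 11.43 pos [473.7 -17.4  97.6] yaw_y -5.16 tilt 0.11 shift [ 0.4 -0.5 69.2] w 0.75 F [-0.2  0.5 -0.5]
```

```bash
python3 -m jog '[[[0,-0.5,25],[0,0,0],-0.5],[[0,0,25],[0,0,0],-0.5],[[0,0,15],[0,0,0],-0.5],[[0,0,4],[0,0,0],-0.5],[[0,0,0],[0,0,0],-0.5],[[0,0,0],[0,0,0],0.2],[[0,0,0],[0,0,0],0.4],[[0,0,0],[0,0,0],0.6],[[0,0,0],[0,0,0],0.6]]' 40
python3 -c "
from h import *
rel(B['blue'])"
```

```text
t: 12.55
eef_pos: [0.4742, -0.017, 0.0301]
tool_rot: [0.0, 0.738, 0.675, 0.001]
contact_force: [-1.1, -0.1, 6.6]
gripper_width: 0.506
t 12.55 pos [474.2 -17.   30.1] yaw_y -5.14 tilt 0.08 shift [ 22.9 178.2   0.3] w 0.506 F [-1.1 -0.1  6.6]
```

Blue is gripped at z = 30.1. Lifting.

```bash
python3 -m jog '[[[0,0,-8],[0,0,0],0.6],[[0,0,-16],[0,0,0],0.6],[[0,0,-24],[0,0,0],0.6],[[0,0,-24],[0,0,0],0.6],[[0,0,-14],[0,0,-1.1],0.6],[[0,0,-4],[0,0,-1.1],0.6],[[0,0,0],[0,0,0],0.6]]'
python3 -c "
from h import *
rel(B['blue'])"
```

```text
t: 13.42
eef_pos: [0.4734, -0.0169, 0.1192]
tool_rot: [-0.0, 0.725, 0.689, 0.0]
contact_force: [-0.8, 0.2, -1.2]
gripper_width: 0.503
t 13.43 pos [473.4 -16.9 119.2] yaw_y -2.9 tilt 0.01 shift [ 15.8 179.7  -0. ] w 0.503 F [-0.8  0.2 -1.2]
```

```bash
python3 -m jog '[[[1,11.2,0],[0,0,0],0.6],[[2,22.5,0],[0,0,0],0.6],[[2,22.5,0],[0,0,0],0.6],[[2,22.5,0],[0,0,0],0.6],[[2,22.5,0],[0,0,0],0.6],[[2,22.5,0],[0,0,0],0.6],[[2,22.5,0],[0,0,0],0.6],[[2,22.5,0],[0,0,0],0.6],[[1,11.2,0],[0,0,0],0.6],[[0,0,20],[0,0,0],0.6],[[0,0,20],[0,0,0],0.6],[[0,0,0],[0,0,0],0.6]]'
python3 -c "
from h import *
rel(B['blue'],30.1)"
```

```text
t: 14.92
eef_pos: [0.6513, -0.0102, 0.0763]
tool_rot: [-0.002, 0.725, 0.689, -0.002]
contact_force: [-0.4, 0.1, -0.8]
gripper_width: 0.504
t 14.93 pos [651.3 -10.2  76.3] yaw_y -2.94 tilt 0.33 shift [ 0.1  2.7 46.2] w 0.504 F [-0.4  0.1 -0.8]
```

```bash
python3 -m jog '[[[0,0,18],[0,0,0],0.6],[[0,0,13],[0,0,0],0.6],[[0,0,6],[0,0,0],0.6],[[0,0,4],[0,0,0],0.6],[[0,0,2],[0,0,0],0.6],[[0,0,0],[0,0,0],0.6]]'
python3 -c "
from h import *
rel(B['blue'],30.1)"
```

```text
t: 15.68
eef_pos: [0.6542, -0.0103, 0.0365]
tool_rot: [0.0, 0.725, 0.689, 0.0]
contact_force: [0.1, -0.0, -1.0]
gripper_width: 0.503
t 15.68 pos [654.2 -10.3  36.5] yaw_y -2.93 tilt 0.02 shift [ 0.  -0.5  6.4] w 0.503 F [ 0.1 -0.  -1. ]
```

```bash
python3 -m jog '[[[0,0,3],[0,0,0],0.6],[[0,0,1.5],[0,0,0],0.6],[[0,0,1],[0,0,0],0.6],[[0,0,1],[0,0,0],0.6],[[0,0,0],[0,0,0],0.6]]'
python3 -c "
from h import *
rel(B['blue'],30.1)"
```

```text
t: 16.3
eef_pos: [0.6541, -0.0103, 0.0302]
tool_rot: [-0.0, 0.725, 0.689, 0.0]
contact_force: [-2.1, 0.2, 3.5]
gripper_width: 0.501
t 16.3 pos [654.1 -10.3  30.2] yaw_y -2.94 tilt 0.02 shift [ 0.1 -0.4  0.1] w 0.501 F [-2.1  0.2  3.5]
```

Contact again (Fz +3.5). Release and rise.

```bash
python3 -m jog '[[[0,0,0],[0,0,0],-0.1],[[0,0,0],[0,0,0],-0.3],[[0,0,0],[0,0,0],-0.5],[[0,0,0],[0,0,0],-0.5],[[0,0,-10],[0,0,0],-0.5],[[0,0,-30],[0,0,0],-0.5],[[0,0,-45],[0,0,1.1],-0.5],[[0,0,-20],[0,0,1.1],-0.5],[[0,0,0],[0,0,0],-0.5],[[0,0,0],[0,0,0],-0.5]]'
python3 -c "
from h import *
p,W=cloud('side')
for c in ['green','blue','red','yellow']:
    r=jar('side','jar_'+c,W)
    if r: zt=np.percentile(r[2][:,2],90);Q=r[2][r[2][:,2]>zt-.005];print(c,r[0],zt,np.median(Q,0))
rel(J['red'])"
```

```text
t: 17.55
eef_pos: [0.6531, -0.0099, 0.1335]
tool_rot: [-0.001, 0.738, 0.675, -0.001]
contact_force: [0.4, 0.5, -0.3]
gripper_width: 0.752
green 0.97 0.062152111952688056 [ 0.64838433 -0.08276421  0.06149837]
blue 0.57 0.06215148579090678 [ 0.65231426 -0.01395822  0.06151598]
red 0.67 0.0623496829517644 [ 0.46542532 -0.09384986  0.06155414]
t 17.8 pos [653.5 -10.3 133.7] yaw_y -5.14 tilt 0.1 shift [ -96.1 -179.6    0.4] w 0.751 F [-0.2 -0.7 -0. ]
```

```bash
python3 -m jog '[[[-9.6,-18,0],[0,0,0],-0.5],[[-19.2,-36,0],[0,0,0],-0.5],[[-19.2,-36,0],[0,0,0],-0.5],[[-19.2,-36,0],[0,0,0],-0.5],[[-19.2,-36,0],[0,0,0],-0.5],[[-9.6,-18,10],[0,0,0],-0.5],[[0,0,20],[0,0,0],-0.5],[[0,0,10],[0,0,0],-0.5],[[0,0,0],[0,0,0],-0.5]]'
python3 -c "
from h import *
rel(J['red'],29.5)"
```

```text
t: 18.92
eef_pos: [0.4659, -0.0898, 0.0942]
tool_rot: [-0.0, 0.738, 0.675, -0.001]
contact_force: [-0.2, 0.3, -0.8]
gripper_width: 0.752
t 18.93 pos [465.9 -89.8  94.2] yaw_y -5.13 tilt 0.09 shift [-0.2  0.2 64.7] w 0.752 F [-0.2  0.3 -0.8]
```

```bash
python3 -m jog '[[[0,0,25],[0,0,0],-0.5],[[0,0,22],[0,0,0],-0.5],[[0,0,13],[0,0,0],-0.5],[[0,0,4],[0,0,0],-0.5],[[0,0,0],[0,0,0],-0.5],[[0,0,0],[0,0,0],0.2],[[0,0,0],[0,0,0],0.4],[[0,0,0],[0,0,0],0.6],[[0,0,0],[0,0,0],0.6]]' 40
python3 -c "
from h import *
rel(B['red'])"
python3 -m jog '[[[0,0,-8],[0,0,0],0.6],[[0,0,-16],[0,0,0],0.6],[[0,0,-24],[0,0,0],0.6],[[0,0,-24],[0,0,0],0.6],[[0,0,-14],[0,0,-1.1],0.6],[[0,0,-4],[0,0,-1.1],0.6],[[0,0,0],[0,0,0],0.6]]'
python3 -c "
from h import *
rel(B['red'])"
```

```text
t: 20.05
eef_pos: [0.4667, -0.0898, 0.0316]
tool_rot: [0.0, 0.738, 0.675, 0.001]
contact_force: [-1.0, 0.6, 6.5]
gripper_width: 0.504
t 20.05 pos [466.7 -89.8  31.6] yaw_y -5.14 tilt 0.07 shift [166.1 176.4   0.3] w 0.504 F [-1.   0.6  6.5]
t: 20.92
eef_pos: [0.466, -0.0896, 0.1207]
tool_rot: [-0.0, 0.725, 0.689, 0.0]
contact_force: [-0.6, 0.6, -1.2]
gripper_width: 0.504
t 20.93 pos [466.  -89.6 120.7] yaw_y -2.9 tilt 0.02 shift [158.9 183.4   0. ] w 0.504 F [-0.6  0.6 -1.2]
```

```bash
python3 -m jog '[[[9.9,11.4,0],[0,0,0],0.6],[[19.9,22.9,0],[0,0,0],0.6],[[19.9,22.9,0],[0,0,0],0.6],[[19.9,22.9,0],[0,0,0],0.6],[[19.9,22.9,0],[0,0,0],0.6],[[19.9,22.9,0],[0,0,0],0.6],[[19.9,22.9,0],[0,0,0],0.6],[[19.9,22.9,0],[0,0,0],0.6],[[9.9,11.4,0],[0,0,0],0.6],[[0,0,20],[0,0,0],0.6],[[0,0,20],[0,0,0],0.6],[[0,0,0],[0,0,0],0.6]]'
python3 -m jog '[[[0,0,0],[0,0,0],0.6]]'
python3 -c "
from h import *
rel(B['red'],31.6)"
```

```text
t: 22.42
eef_pos: [0.6543, 0.0585, 0.0778]
tool_rot: [-0.002, 0.725, 0.688, -0.003]
contact_force: [-1.1, -0.5, -1.9]
gripper_width: 0.502
t: 22.55
eef_pos: [0.6569, 0.0589, 0.0807]
tool_rot: [-0.0, 0.725, 0.688, -0.0]
contact_force: [-0.3, 0.2, -0.5]
gripper_width: 0.506
t 22.55 pos [656.9  58.9  80.7] yaw_y -3.0 tilt 0.03 shift [ 0.9  0.3 49.1] w 0.506 F [-0.3  0.2 -0.5]
```

```bash
python3 -m jog '[[[0.5,0,18],[0,0,0],0.6],[[0,0,14],[0,0,0],0.6],[[0,0,6],[0,0,0],0.6],[[0,0,4],[0,0,0],0.6],[[0,0,2],[0,0,0],0.6],[[0,0,0],[0,0,0],0.6]]'
python3 -c "
from h import *
rel(B['red'],31.6)"
```

```text
t: 23.3
eef_pos: [0.6574, 0.0602, 0.0369]
tool_rot: [0.0, 0.725, 0.689, 0.0]
contact_force: [-0.5, 0.3, -1.2]
gripper_width: 0.502
t 23.3 pos [657.4  60.2  36.9] yaw_y -2.94 tilt 0.02 shift [-0.4 -0.2  5.3] w 0.502 F [-0.5  0.3 -1.2]
```

```bash
python3 -m jog '[[[0,0,2],[0,0,0],0.6],[[0,0,1.5],[0,0,0],0.6],[[0,0,1],[0,0,0],0.6],[[0,0,1],[0,0,0],0.6],[[0,0,0],[0,0,0],0.6]]'
python3 -c "
from h import *
rel(B['red'],31.6)"
```

```text
t: 23.92
eef_pos: [0.6572, 0.0603, 0.0317]
tool_rot: [-0.0, 0.725, 0.689, 0.0]
contact_force: [-3.0, -0.7, 4.4]
gripper_width: 0.502
t 23.93 pos [657.2  60.3  31.7] yaw_y -2.94 tilt 0.02 shift [-0.5 -0.   0.1] w 0.502 F [-3.  -0.7  4.4]
```

```bash
python3 -m jog '[[[0,0,0],[0,0,0],-0.1],[[0,0,0],[0,0,0],-0.3],[[0,0,0],[0,0,0],-0.5],[[0,0,0],[0,0,0],-0.5],[[0,0,-10],[0,0,0],-0.5],[[0,0,-30],[0,0,0],-0.5],[[0,0,-45],[0,0,1.1],-0.5],[[0,0,-20],[0,0,1.1],-0.5],[[0,0,0],[0,0,0],-0.5],[[0,0,0],[0,0,0],-0.5]]'
python3 -c "
from h import *
for cam in ['side','top']:
  p,W=cloud(cam)
  for c in ['green','blue','red','yellow']:
    r=jar(cam,'jar_'+c,W)
    if r: zt=np.percentile(r[2][:,2],90);Q=r[2][r[2][:,2]>zt-.005];print(c,r[0],zt,np.median(Q,0))
rel(J['yellow'])"
```

```text
t: 25.18
eef_pos: [0.6562, 0.0605, 0.135]
tool_rot: [-0.001, 0.738, 0.675, -0.001]
contact_force: [-0.1, -0.4, -0.4]
gripper_width: 0.752
green 0.61 0.06218050158407064 [ 0.64808272 -0.08267648  0.06153134]
blue 0.82 0.06208868143553263 [ 0.65174422 -0.01376706  0.06150194]
red 0.74 0.06188524514554658 [0.65530868 0.05521883 0.06129597]
yellow 0.77 0.06231113626312512 [ 0.45572161 -0.16326678  0.06150283]
green 0.82 0.06423432824063827 [ 0.64901508 -0.0793309   0.06271882]
blue 0.86 0.06450290269871058 [ 0.65210227 -0.00954587  0.06291764]
red 0.54 0.06439568796352901 [0.65430379 0.05180179 0.06289063]
yellow 0.81 0.06406157657138456 [ 0.45611239 -0.15872516  0.06245949]
t 25.68 pos [657.2  60.2 136.1] yaw_y -5.14 tilt 0.01 shift [-2.375e+02 -1.808e+02  1.000e-01] w 0.75 F [-0.4  0.6  0.2]
```

```bash
python3 -m jog '[[[-17,-12.9,0],[0,0,0],-0.5],[[-34,-25.8,0],[0,0,0],-0.5],[[-34,-25.8,0],[0,0,0],-0.5],[[-34,-25.8,0],[0,0,0],-0.5],[[-34,-25.8,0],[0,0,0],-0.5],[[-34,-25.8,0],[0,0,0],-0.5],[[-34,-25.8,0],[0,0,0],-0.5],[[-17,-12.9,0],[0,0,0],-0.5],[[0,0,20],[0,0,0],-0.5],[[0,0,20],[0,0,0],-0.5],[[0,0,0],[0,0,0],-0.5]]'
python3 -c "
from h import *
rel(J['yellow'],29.5)"
```

```text
t: 27.05
eef_pos: [0.4557, -0.16, 0.0954]
tool_rot: [-0.001, 0.738, 0.675, -0.001]
contact_force: [0.0, 0.3, 0.4]
gripper_width: 0.747
t 27.05 pos [ 455.7 -160.    95.4] yaw_y -5.09 tilt 0.13 shift [-0.2  0.3 65.9] w 0.747 F [0.  0.3 0.4]
```

```bash
python3 -m jog '[[[0,0,25],[0,0,0],-0.5],[[0,0,22],[0,0,0],-0.5],[[0,0,13],[0,0,0],-0.5],[[0,0,5],[0,0,0],-0.5],[[0,0,0],[0,0,0],-0.5],[[0,0,0],[0,0,0],0.2],[[0,0,0],[0,0,0],0.4],[[0,0,0],[0,0,0],0.6],[[0,0,0],[0,0,0],0.6]]' 40
python3 -m jog '[[[0,0,-8],[0,0,0],0.6],[[0,0,-16],[0,0,0],0.6],[[0,0,-24],[0,0,0],0.6],[[0,0,-24],[0,0,0],0.6],[[0,0,-14],[0,0,-1.1],0.6],[[0,0,-4],[0,0,-1.1],0.6],[[0,0,0],[0,0,0],0.6]]'
python3 -c "
from h import *
rel(B['yellow'])"
```

```text
t: 28.18
eef_pos: [0.4566, -0.1608, 0.0321]
tool_rot: [0.0, 0.738, 0.675, 0.001]
contact_force: [-1.4, -0.1, 6.5]
gripper_width: 0.498
t: 29.05
eef_pos: [0.4559, -0.1605, 0.1212]
tool_rot: [-0.0, 0.725, 0.689, 0.0]
contact_force: [0.3, -0.4, -0.8]
gripper_width: 0.502
t 29.05 pos [ 455.9 -160.5  121.2] yaw_y -2.9 tilt 0.02 shift [3.002e+02 1.898e+02 1.000e-01] w 0.502 F [ 0.3 -0.4 -0.8]
```

```bash
python3 -m jog '[[[15,9.5,0],[0,0,0],0.6],[[30,19,0],[0,0,0],0.6],[[30,19,0],[0,0,0],0.6],[[30,19,0],[0,0,0],0.6],[[30,19,0],[0,0,0],0.6],[[30,19,0],[0,0,0],0.6],[[30,19,0],[0,0,0],0.6],[[30,19,0],[0,0,0],0.6],[[30,19,0],[0,0,0],0.6],[[30,19,0],[0,0,0],0.6],[[15,9.5,0],[0,0,0],0.6],[[0,0,0],[0,0,0],0.6]]'
python3 -m jog '[[[0,0,20],[0,0,0],0.6],[[0,0,20],[0,0,0],0.6],[[0,0,0],[0,0,0],0.6],[[0,0,0],[0,0,0],0.6]]'
python3 -c "
from h import *
rel(B['yellow'],32.1)"
```

```text
t: 30.55
eef_pos: [0.6609, 0.1308, 0.1202]
tool_rot: [-0.0, 0.724, 0.69, -0.001]
contact_force: [-0.6, -0.6, -0.9]
gripper_width: 0.505
t: 31.05
eef_pos: [0.6611, 0.1287, 0.0812]
tool_rot: [0.0, 0.725, 0.688, -0.0]
contact_force: [0.7, 0.6, -0.7]
gripper_width: 0.5
t 31.05 pos [661.1 128.7  81.2] yaw_y -2.98 tilt 0.02 shift [ 1.  -0.5 49.1] w 0.5 F [ 0.7  0.6 -0.7]
```

```bash
python3 -m jog '[[[0,0,18],[0,0,0],0.6],[[0,0,14],[0,0,0],0.6],[[0,0,6],[0,0,0],0.6],[[0,0,4],[0,0,0],0.6],[[0,0,2],[0,0,0],0.6],[[0,0,0],[0,0,0],0.6]]'
python3 -c "
from h import *
rel(B['yellow'],32.1)"
```

```text
t: 31.8
eef_pos: [0.6613, 0.1292, 0.0375]
tool_rot: [0.0, 0.725, 0.689, 0.0]
contact_force: [0.4, 0.6, -1.0]
gripper_width: 0.503
t 31.8 pos [661.3 129.2  37.5] yaw_y -2.94 tilt 0.02 shift [ 0.4 -0.7  5.4] w 0.503 F [ 0.4  0.6 -1. ]
```

```bash
python3 -m jog '[[[0,0,2],[0,0,0],0.6],[[0,0,1.5],[0,0,0],0.6],[[0,0,1],[0,0,0],0.6],[[0,0,1],[0,0,0],0.6],[[0,0,0],[0,0,0],0.6]]'
python3 -c "
from h import *
rel(B['yellow'],32.1)"
```

```text
t: 32.42
eef_pos: [0.6612, 0.1293, 0.0322]
tool_rot: [-0.0, 0.725, 0.689, 0.0]
contact_force: [-2.1, -0.8, 3.5]
gripper_width: 0.501
t 32.42 pos [661.2 129.3  32.2] yaw_y -2.94 tilt 0.02 shift [ 0.4 -0.5  0.1] w 0.501 F [-2.1 -0.8  3.5]
```

Yellow is on the floor of its cell. Release, rise, then back off so the view is clear.

```bash
python3 -m jog '[[[0,0,0],[0,0,0],-0.1],[[0,0,0],[0,0,0],-0.3],[[0,0,0],[0,0,0],-0.5],[[0,0,0],[0,0,0],-0.5],[[0,0,-10],[0,0,0],-0.5],[[0,0,-30],[0,0,0],-0.5],[[0,0,-45],[0,0,0],-0.5],[[0,0,-45],[0,0,0],-0.5],[[0,0,-20],[0,0,0],-0.5]]'
python3 -m jog '[[[20,-15,0],[0,0,0],-0.5],[[35,-20,0],[0,0,0],-0.5],[[35,-20,0],[0,0,0],-0.5],[[35,-20,0],[0,0,0],-0.5],[[35,-20,0],[0,0,0],-0.5],[[35,-20,0],[0,0,0],-0.5],[[15,-10,0],[0,0,0],-0.5],[[0,0,0],[0,0,0],-0.5],[[0,0,0],[0,0,0],-0.5]]'
python3 - <<'E'
from h import *
a=np.radians(-2.9);o=np.array([.6554,.0248])
for cam in ['top','side']:
  p,W=cloud(cam);cv2.imwrite(f'pics/{cam}9.png',p[:,:,::-1])
  for c in ['green','blue','red','yellow']:
    r=jar(cam,'jar_'+c,W)
    if r:
      zt=np.percentile(r[2][:,2],90);Q=r[2][r[2][:,2]>zt-.005];(x,y),rr=cv2.minEnclosingCircle(Q[:,:2].astype(np.float32)*1000)
      d=np.median(Q[:,:2],0)-o
      print(cam,c,r[0],round(zt,4),'rack xy mm',np.round(1000*np.array([d[0]*np.cos(a)+d[1]*np.sin(a),-d[0]*np.sin(a)+d[1]*np.cos(a)]),1),'circ',round(x,1),round(y,1),round(rr,1))
rel((0,0))
E
```

```text
t: 33.55
eef_pos: [0.6626, 0.1291, 0.1855]
tool_rot: [0.001, 0.725, 0.689, 0.002]
contact_force: [-0.1, -0.2, -0.2]
gripper_width: 0.75
t: 34.67
eef_pos: [0.5482, 0.343, 0.1819]
tool_rot: [0.001, 0.726, 0.688, -0.0]
contact_force: [0.8, -0.1, 0.3]
gripper_width: 0.753
top green 0.96 0.0644 rack xy mm [  -1.9 -104.3] circ 649.6 -79.3 21.7
top blue 0.68 0.0644 rack xy mm [ -0.8 -34.4] circ 653.2 -9.5 21.9
top red 0.64 0.0642 rack xy mm [-1.4 34.5] circ 655.8 59.8 21.6
top yellow 0.89 0.0643 rack xy mm [ -1.  104.4] circ 660.3 129.2 21.7
side green 0.81 0.0621 rack xy mm [  -1.5 -108.1] circ 650.3 -81.1 22.6
side blue 0.64 0.0622 rack xy mm [ -1.6 -38.3] circ 647.6 -25.6 36.8
side red 0.95 0.0618 rack xy mm [-1.9 29.5] circ 656.7 56.1 21.9
side yellow 0.57 0.0618 rack xy mm [ -1.2 100.5] circ 660.9 127.1 22.0
t 35.17 pos [547.2 345.2 181.8] yaw_y -2.95 tilt 0.0 shift [-372.9 -528.7   -0. ] w 0.745 F [ 0.  -0.6  0. ]
```

```bash
cd pics; python3 -c "
import cv2,numpy as np
cv2.imwrite('fin.png',np.hstack([cv2.resize(cv2.imread(f)[40:330,100:430],(395,347)) for f in ['top9.png','side9.png']]))"
```

```text
(no output)
```

View pics/fin.png

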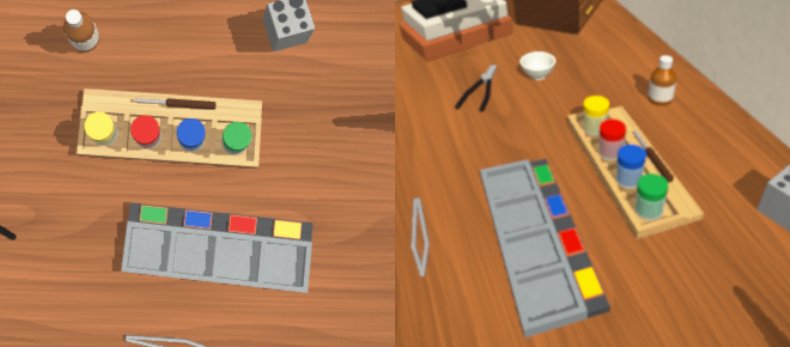

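The final pictures show yellow, red, blue, green from left to right on the bench rack (crop columns 99, 145, 191, 237, rows about 130). All four are upright and centred, the burnisher is where it was, and the tiles read green, blue, red, yellow.

```bash
python3 -c "
from station import bot
print(bot.hand_in())"
```

```text
the job is handed in; nothing more can be done
None
```

All four jars are on the bench rack in reverse order, and I handed the job in at about 35 s. From the robot's left they now stand yellow, red, blue, green; the store row was green, blue, red, yellow. Each jar was lowered until the wrist force showed the floor taking its weight, then released.

- **Position:** The top camera puts every jar within 2 mm of its cell centre on both rack axes. The side camera's medians read 3 to 5.5 mm low in y, because it looks at the jars obliquely. It read y low by a similar amount before anything was moved. Both cameras are inside the 14 mm limit.
- **Height and tilt:** Lid tops are at 62 to 64 mm, which fits jars standing on the cell floor. They look upright in both pictures; I judged tilt by eye, not by measurement.
- **Other things:** In the last pictures the arm is clear of everything and the burnisher looks unmoved. The jobs and moves reported no failures, and `hand_in` gives no verdict.

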